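Free two compass needles and start the recorder

TASK

Get the shelf ready for a check reading: with the closed fingertips, lightly press down the red lock plunger of the black compass, then that of the blue compass, and last the yellow key of the recorder; each should go well in, past halfway, and stays in by itself. Press gently (well under 25 N), do not grasp, lift or shift anything, and leave the white compass's plunger and everything else alone, including the brass compass hanging on the rail.

Things in the scene. Friction and masses are not known exactly. Their poses are not given: they have to be found in the camera images.
- black_compass: black bakelite compass, loose on the table, 0.3 to 0.65 kg: a block 120 (x) x 84 (y) x 22 mm high with a round dial (68 mm across, 8 mm high, its centre 20 mm towards +x of the block's centre) and, at the other end, the red lock plunger (see black_plunger_top), 40 mm towards -x. Origin: centre of the underside, z up.
- black_plunger (a joint): travel of the black compass's red lock plunger, m: 0 = fully out (needle locked), 0.010 = fully in, against a stop. It moves straight down, resists with about 2.5 N at any depth, has no return spring and stays where it is left; starts at 0 to 0.001.
- black_plunger_top (a point): centre of the top face of the black compass's red plunger, 24 mm across; moves down with it. The top is a springy rubber cap that gives 1 mm per 1.5 N, up to 8 mm, and springs back, so the finger has to go about 2 mm farther than the joint value. It stands 20 mm above the block when fully out (then 42 mm above the table) and 10 mm when fully in.
- blue_compass: blue painted compass, loose on the table, 0.3 to 0.65 kg: a block 120 (x) x 84 (y) x 22 mm high with a round dial (68 mm across, 8 mm high, its centre 20 mm towards +x of the block's centre) and, at the other end, the red lock plunger (see blue_plunger_top), 40 mm towards -x. Origin: centre of the underside, z up.
- blue_plunger (a joint): travel of the blue compass's red lock plunger, m: 0 = fully out (needle locked), 0.010 = fully in, against a stop. It moves straight down, resists with about 2.5 N at any depth, has no return spring and stays where it is left; starts at 0 to 0.001.
- blue_plunger_top (a point): centre of the top face of the blue compass's red plunger, 24 mm across; moves down with it. The top is a springy rubber cap that gives 1 mm per 1.5 N, up to 8 mm, and springs back, so the finger has to go about 2 mm farther than the joint value. It stands 20 mm above the block when fully out (then 42 mm above the table) and 10 mm when fully in.
- white_compass: white plastic compass, loose on the table, 0.3 to 0.65 kg: a block 120 (x) x 84 (y) x 22 mm high with a round dial (68 mm across, 8 mm high, its centre 20 mm towards +x of the block's centre) and, at the other end, the red lock plunger (see white_plunger_top), 40 mm towards -x. Origin: centre of the underside, z up.
- white_plunger (a joint): travel of the white compass's red lock plunger, m: 0 = fully out (needle locked), 0.010 = fully in, against a stop. It moves straight down, resists with about 2.5 N at any depth, has no return spring and stays where it is left; starts at 0 to 0.001.
- white_plunger_top (a point): centre of the top face of the white compass's red plunger, 24 mm across; moves down with it. The top is a springy rubber cap that gives 1 mm per 1.5 N, up to 8 mm, and springs back, so the finger has to go about 2 mm farther than the joint value. It stands 20 mm above the block when fully out (then 42 mm above the table) and 10 mm when fully in.
- recorder: grey reading recorder, fixed: a box 120 (x) x 160 (y) x 45 mm high with a dark screen on the far (+x) half of its top and the round yellow key on the near half, 30 mm towards -x of the centre. Origin: centre of the underside.
- record_key (a joint): travel of the recorder's yellow key, m: 0 = fully out (recorder off), 0.010 = fully in, against a stop. It moves straight down, resists with about 2.5 N at any depth, has no return spring and stays where it is left; starts at 0 to 0.001.
- record_key_top (a point): centre of the top face of the recorder's yellow key, 30 mm across; moves down with it. The top is a springy rubber cap that gives 1 mm per 1.5 N, up to 8 mm, and springs back, so the finger has to go about 2 mm farther than the joint value. It stands 20 mm above the box top when fully out (then 65 mm above the table) and 10 mm when fully in.
- level: green glass bull's-eye level, a disc 62 mm across and 24 mm high, loose. Origin: centre of the underside.
- loupe: chrome magnifier loupe standing upright, 44 mm across and 34 mm high, loose. Origin: centre of the underside.
- punch: steel center punch lying along its own x axis, 12 mm thick and 108 mm long (from -55 to +53 mm), loose. Origin: under its axis, on the table.
- weight: small brass weight with a knob, 36 mm across and 47 mm high, loose. Origin: centre of the underside.
- peg_rail: wooden peg rail along the right edge, fixed: a board 440 mm long along its x, its top 240 mm above the table, on two posts, with pegs reaching 58 mm towards +y. Origin: on the table under the board's centre.
- hanging_compass (a joint): swing of the brass sighting compass hanging on the rail, rad: 0 = hanging straight.
- hanging_center (a point): centre of the hanging brass compass, a disc 60 mm across and 18 mm thick, facing +y.
Not all that is in view belongs to the job. Leave any green or turquoise look-alike of the black_compass alone.

How it is judged:
On the way, in this order (a step that is already met when the one before it is completed fails the run):
1. black plunger in, blue plunger and yellow key still out (value of joint black_plunger above 0.005 m and value of joint each of blue_plunger, record_key below 0.002 m), for 0.2 s.
2. black and blue plungers in, yellow key still out (value of joint each of black_plunger, blue_plunger above 0.005 m and value of joint record_key below 0.002 m), for 0.2 s.
3. both plungers and the yellow key in (value of joint each of black_plunger, blue_plunger, record_key above 0.005 m), for 0.2 s.
At the end, for the whole second after the job is handed in: The black and blue plungers and the yellow key are each in by more than 5 of their 10 mm, the white plunger by less than 3 mm; the compasses lie flat and at rest within 20 mm of where they started, the other loose things within 30 mm (all of step 3 and value of joint white_plunger below 0.003 m and distance of each of black_compass, blue_compass, white_compass from where it was at the start of the episode below 0.02 m and distance of each of level, loupe, punch, weight from where it was at the start of the episode below 0.03 m and linear speed of each of black_compass, blue_compass, white_compass below 0.02 m/s and angle between each of black_compass, blue_compass, white_compass's own z axis and vertical below 0.1 rad); the robot touches nothing.
It fails at once if pressed hard: the fingers push on anything with more than 25 N (contact force between the fingers and anything else above 25 N).
It fails at once if a compass lifted more than 12 mm or shifted more than 20 mm (height (world z) of any of black_compass, blue_compass, white_compass above 0.012 m or distance of any of black_compass, blue_compass, white_compass from where it was at the start of the episode above 0.02 m).
It fails at once if the white compass's plunger pressed in more than 3 mm (value of joint white_plunger above 0.003 m).
It fails at once if the level, loupe, punch or weight lifted or moved more than 30 mm (distance of any of level, loupe, punch, weight from where it was at the start of the episode above 0.03 m).
It fails at once if the hanging compass knocked into a swing of more than 0.25 rad (value of joint hanging_compass above 0.25 rad or value of joint hanging_compass below -0.25 rad).
It also fails if it takes over 48 s, if anything falls off the work surface, if the arm or the gripper's body presses on something with over 40 N, if the wrist force passes 120 N, or if a joint passes its speed limit or range.

ROBOT

A 7-joint arm with a two-finger parallel gripper is mounted at the origin on the work surface. World frame = base frame: x ahead of the robot, y to its left, z up, the work surface at z = 0. Lengths are in m, angles in rad, forces in N, time in s.
With the tool pointing down it reaches from about 0.4 to 0.85 m from the base axis. Payload 10.4 kg.
Tool frame: the origin (TCP) lies at the very end of the fingers, on their centre line; the grasp point (between the pads) lies 19 mm behind it; z points along the fingers, y is the direction in which the jaws open and shut (so a half turn about z gives the same grasp; the last joint's range is limited). The gripper opens to 87 mm and grips with 3 to 60 N. Pads are 19 mm wide; open, the fingers measure 117 mm over their backs; the gripper's body (75 mm by 190 mm) begins 51 mm behind the grasp point.
Start: joints at [1.306, 0.332, -0.065, 1.46, 0.022, 1.35, -0.088], TCP at [0.15, -0.607, 0.223] pointing down, gripper open.
Joint ranges: [-2.6, 2.6], [-0.5, 2.12], [-1.47, 1.34], [0.16, 2.42], [-1.27, 4.41], [0.06, 2.06], [-2.6, 2.6]. Speed limits (rad/s): [2.22, 2.22, 2.79, 2.79, 3.14, 3.14, 3.14].

INTERFACE

Orientations are given as a unit quaternion [x, y, z, w].
In Python, from bench import r, eyes, job gives the robot as it stands. The module is installed in compiled form; this text tells all that it offers.
- The arm moves only by the tool play_rows, never from a script. Its argument "motion" is a list of rows, each a list of 7 numbers: the shift along the tool's x, y, z as a fraction of full scale, then the turn, a rotation vector about the tool's x, y, z as a fraction of full scale, then the opening in per cent of the stroke, from 0 (shut) to 100 (fully open). A call has 1 to 5 rows; each row is the pose to reach, as a shift and turn from the pose commanded when the call began, along the tool's axes at that moment; what a row does not reach only later rows make up. Full scale, the value 1, is 0.2 m for a shift and 90 degrees for a turn. A row lasts 1/8 s, in which the tool goes at most 62.5 mm and 10.7 degrees, less where a joint would pass 70% of its speed; a pose out of reach is approached as far as the arm can. A call with a number of a shift or a turn outside -1 to 1 is refused whole. A call with a gripper value outside its range is refused whole. The fingers move at their own pace and stop on an object; "squeeze" is the grip in N (left out, the last holds). Time passes only in rows, so rows that repeat a pose let the fingers close. It gives the time, the measured TCP pose, the force and the opening at its end, in the units of the state.
- r.read_state(): the state, without advancing time (a new reading comes with each control period).
- eyes.camera(name): name is "side" or "top" or "wrist"; returns a dict with "image" (420x560x3 uint8, red, green, blue), "mtx" (3x3 intrinsics, pixels), "R" (3x3) and "t" (3): a world point X has camera coordinates R X + t. Camera axes: x right, y down, z forward; pixel columns grow to the right and rows downward; lengths in m; the calibration is good to about 2 mm. A picture is of the moment at which its call begins. There is no depth.
- job.close_job(): hands the job in, once; it reports no verdict.
Trained networks look in a picture, given as the dict that the camera call returned (one of the last four; its "shot" number tells which), for a name from the list of things; names that differ only in an ending like _2 or _b are one class to them, and where a whole thing is asked for, a point or a joint stands for the part that bears it (a point fixed in the world has none). Each returns a list of dicts, best first, with "p" (0 to 1); they miss things now and then, are a little off and sometimes report something else, mostly with a low value. They report only what shows in the picture. A call takes as long as a camera call. They do not tell look-alikes from the thing itself.
- eyes.regions_of(picture, label): "region" (420x560 bool, what is visible of it) and "xy" ([column, row] in pixels, amid what is visible of it).
- eyes.landmark_of(picture, label): "xy" ([column, row] in pixels: a listed point, or the origin of a listed thing).
The state is a dict: "time": time; "joint_positions": joint angles; "joint_vel": joint speeds; "joint_torque": joint torques, N m; "ee_pos": TCP position; "eef_rot": TCP orientation; "ft_force": force on the tool from outside, world axes, zero at the start; "torque": the same for the moment, N m; "width": finger opening in m.
Only numpy, scipy, OpenCV 4.12 (cv2) and the standard library are available. Lean on these libraries where they do the work, as an engineer would, in place of code of your own. Each camera call takes 0.05 s, during which the arm holds its last target. There are 200 camera calls.

## Working session

There is one attempt and no reset: what is moved stays moved. The work goes in short steps, Python scripts to look and compute and a tool call to move; the robot and the scene stay as the last step left them, time stands still between calls to the robot, and variables do not carry over. Pictures are saved under pics/ and viewed, about 8 in all and at most 12, crops included, and the job is handed in when it is done.

Besides the shell and the picture viewer there is one more tool, called after "Emit:" as name(argument=value, ...) on one line, values as JSON. play_rows: Moves the arm, as the interface text tells. Shift numbers are shares of 0.2 m and turn numbers shares of 90 degrees, none past 1 either way. Its arguments: {"type":"object","properties":{"motion":{"type":"array","items":{"type":"array","items":{"type":"number"}}},"squeeze":{"type":"number"}},"required":["motion"]}

```bash
mkdir -p pics
cat > h.py <<'E'
import numpy as np, cv2
from bench import r, eyes, job
def ray(p,xy,z):
    R,t,K=np.array(p["R"]),np.array(p["t"]),np.array(p["mtx"])
    d=R.T@np.linalg.inv(K)@np.array([xy[0],xy[1],1.]); c=-R.T@t
    return c+d*(z-c[2])/d[2]
def proj(p,X):
    v=np.array(p["mtx"])@(np.array(p["R"])@np.array(X)+np.array(p["t"])); return v[:2]/v[2]
def save(p,n,box=None,s=1):
    im=p["image"][:,:,::-1]
    if box: im=im[box[1]:box[3],box[0]:box[2]]
    cv2.imwrite("pics/"+n,cv2.resize(im,None,fx=s,fy=s,interpolation=cv2.INTER_CUBIC))
Z={"black_plunger_top":.042,"blue_plunger_top":.042,"white_plunger_top":.042,"record_key_top":.065}
E
python3 - <<'E'
from h import *
s=r.read_state(); print(s["time"],s["ee_pos"],s["eef_rot"],s["width"],s["ft_force"])
for n in("top","side"):
    p=eyes.camera(n); save(p,n+"0.png",s=1.4)
    for l,z in list(Z.items())+[("black_compass",0),("blue_compass",0),("white_compass",0),("recorder",0),("hanging_center",.17)]:
        print(n,l,[(np.round(d["p"],2),np.round(d["xy"]),np.round(ray(p,d["xy"],z)[:2],3)) for d in eyes.landmark_of(p,l)[:4]])
E
```

```text
0.0 [ 0.14956869 -0.60643533  0.2217337 ] [ 9.92697092e-01  1.20631542e-01 -1.21845440e-04 -7.07619504e-04] 0.08680947210661215 [-0.22823639 -0.19816022 -0.30807542]
top black_plunger_top [(np.float64(0.72), array([320., 249.]), array([ 0.412, -0.206])), (np.float64(0.61), array([138., 205.]), array([0.532, 0.412])), (np.float64(0.6), array([184., 272.]), array([0.315, 0.237])), (np.float64(0.47), array([229., 183.]), array([0.624, 0.112]))]
top blue_plunger_top [(np.float64(0.48), array([178., 239.]), array([0.423, 0.268]))]
top white_plunger_top [(np.float64(0.74), array([282., 164.]), array([ 0.702, -0.066])), (np.float64(0.6), array([348., 194.]), array([ 0.603, -0.297])), (np.float64(0.53), array([273., 238.]), array([ 0.44 , -0.047]))]
top record_key_top [(np.float64(0.58), array([347., 198.]), array([ 0.586, -0.289]))]
top black_compass [(np.float64(0.83), array([224., 181.]), array([0.643, 0.136])), (np.float64(0.7), array([130., 212.]), array([0.517, 0.451])), (np.float64(0.57), array([186., 286.]), array([0.272, 0.235]))]
top blue_compass [(np.float64(0.93), array([184., 23
[... 544 characters left out ...]
[234., 322.]), array([0.422, 0.26 ]))]
side white_plunger_top [(np.float64(0.44), array([302., 237.]), array([ 0.443, -0.059]))]
side record_key_top []
side black_compass [(np.float64(0.69), array([197., 260.]), array([0.655, 0.151])), (np.float64(0.68), array([296., 360.]), array([0.269, 0.234])), (np.float64(0.63), array([146., 374.]), array([0.516, 0.447]))]
side blue_compass [(np.float64(0.98), array([226., 322.]), array([0.46 , 0.252]))]
side white_compass [(np.float64(0.78), array([287., 245.]), array([ 0.481, -0.042]))]
side recorder [(np.float64(0.71), array([291., 185.]), array([ 0.632, -0.288]))]
side hanging_center [(np.float64(0.48), array([366., 122.]), array([ 0.503, -0.552]))]
```

View pics/top0.png

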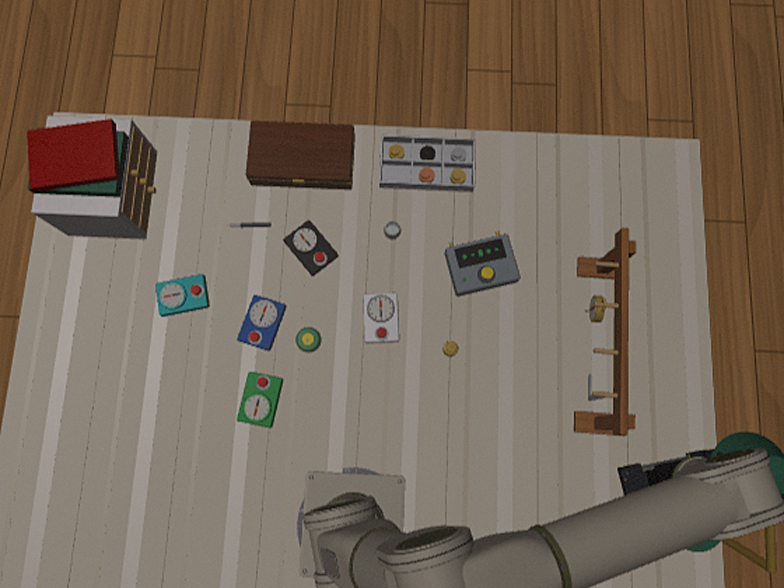

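View pics/side0.png

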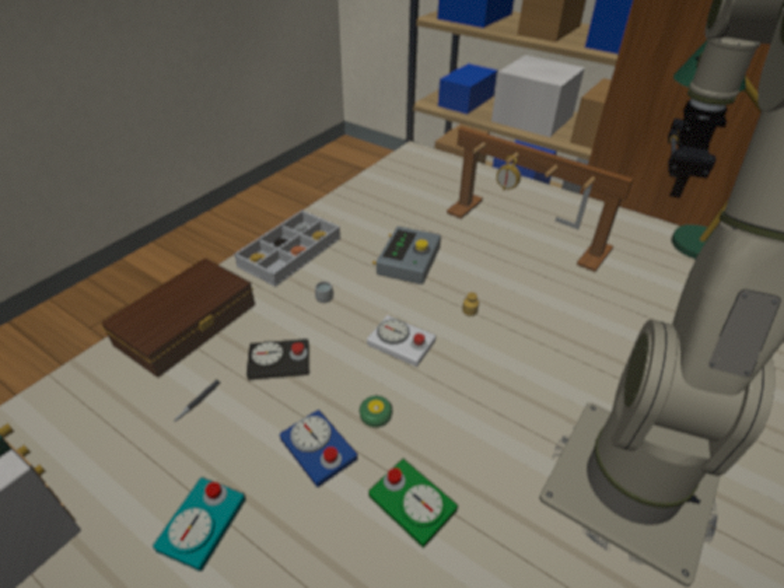

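The top view at 1.4x shows three candidates for the black compass: black (px 229,183), turquoise (138,205) and green (184,272). I choose the black one, with its plunger near (0.624, 0.115). Blue's plunger is at (178,239), white's is at (273,238), and the key is at (347,198). I'll raise the arm clear of the rail and close the fingers first.

Emit:
play_rows(motion=[[0,0,-0.3,0,0,0,0],[0,0,-0.6,0,0,0,0],[0.25,-0.25,-0.7,0,0,0,0],[0.5,-0.5,-0.7,0,0,0,0],[0.8,-0.8,-0.7,0,0,0,0]], squeeze=10)

```text
time: 1.62
ee_pos: [0.2463, -0.4467, 0.3627]
eef_rot: [0.993, 0.121, 0.0, 0.001]
ft_force: [1.1, 0.0, -0.0]
width: 0.0449
```

Emit:
play_rows(motion=[[0.25,-0.25,0,0,0,0,0],[0.5,-0.5,0,0,0,0,0],[0.75,-0.75,0,0,0,0,0],[1,-1,0,0,0,0,0],[1,-1,0,0,0,0,0]])

```text
time: 2.25
ee_pos: [0.3931, -0.2031, 0.3627]
eef_rot: [0.992, 0.123, 0.0, 0.0]
ft_force: [-0.8, -1.2, -0.2]
width: 0.0021
```

Emit:
play_rows(motion=[[0.25,-0.25,0,0,0,0,0],[0.5,-0.5,0,0,0,0,0],[0.75,-0.7,0,0,0,0,0],[0.75,-0.7,0.2,0,0,0,0],[0.75,-0.7,0.4,0,0,0,0]])

```text
time: 2.88
ee_pos: [0.5045, -0.0324, 0.2813]
eef_rot: [0.992, 0.122, 0.001, -0.0]
ft_force: [0.0, -1.0, -0.8]
width: 0.0005
```

```bash
cat >> h.py <<'E'
from scipy.spatial.transform import Rotation as Ro
def togo(X):
    s=r.read_state(); d=Ro.from_quat(s["eef_rot"]).inv().apply(np.array(X)-s["ee_pos"])/.2
    print("ee",np.round(s["ee_pos"],4),"to",np.round(X,4),"tool",np.round(d,3),"f",np.round(s["ft_force"],1))
def look(label,cams=("wrist","top","side")):
    for n in cams:
        p=eyes.camera(n)
        print(n,label,[(round(float(d["p"]),2),np.round(d["xy"],1),np.round(ray(p,d["xy"],Z[label])[:2],4)) for d in eyes.landmark_of(p,label)[:4]])
        yield n,p
E
python3 - <<'E'
from h import *
for n,p in look("black_plunger_top",("wrist","top")):
    if n=="wrist": save(p,"w1.png",s=1.2)
for n,p in look("blue_plunger_top",("wrist",)):pass
togo([.624,.118,.09])
E
```

```text
wrist black_plunger_top [(0.75, array([ 69.7, 266.4]), array([0.31  , 0.2325])), (0.62, array([185.1,  51.2]), array([0.6265, 0.1146]))]
top black_plunger_top [(0.59, array([136.5, 205.7]), array([0.5302, 0.4186])), (0.59, array([185.8, 270.2]), array([0.3212, 0.233 ])), (0.5, array([228. , 182.4]), array([0.6261, 0.1148]))]
wrist blue_plunger_top [(0.81, array([ 50.1, 185.7]), array([0.4238, 0.2618]))]
ee [ 0.5046 -0.0348  0.2843] to [0.624 0.118 0.09 ] tool [ 0.76  -0.6    0.973] f [0.8 0.3 1.4]
```

View pics/w1.png

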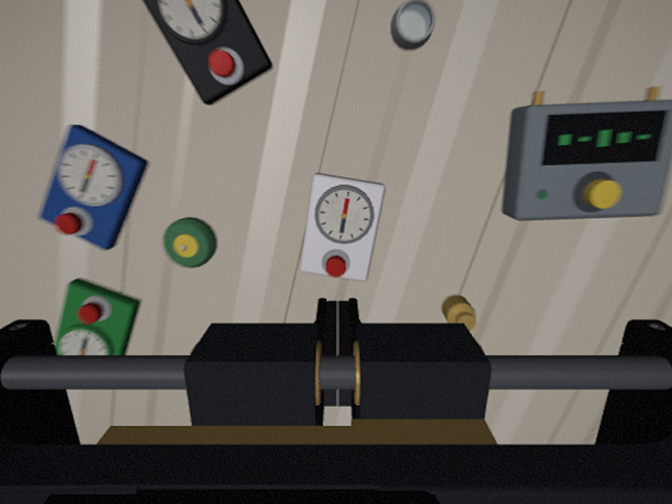

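The wrist view (1.2x) shows the black compass's plunger at (221,63), next to the black body and clearly not the green one at (90,312). The cameras agree on (0.626, 0.115).

Emit:
play_rows(motion=[[0.25,-0.2,0.1,0,0,0,0],[0.5,-0.4,0.3,0,0,0,0],[0.755,-0.585,0.5,0,0,0,0],[0.755,-0.585,0.75,0,0,0,0],[0.755,-0.585,0.9,0,0,0,0]])

```text
time: 3.8
ee_pos: [0.6231, 0.1167, 0.1009]
eef_rot: [0.993, 0.121, -0.0, -0.0]
ft_force: [0.9, -0.2, 0.4]
width: 0.0007
```

Run:
```python
from h import *
for n,p in look("black_plunger_top"):
    if n=="wrist": save(p,"w2.png")
togo([.626,.115,.055])
```

```text
wrist black_plunger_top [(0.7, array([281.2, 226.1]), array([0.6263, 0.1185])), (0.54, array([508.8, 166.7]), array([ 0.7094, -0.0282]))]
top black_plunger_top [(0.58, array([187.8, 269.7]), array([0.3231, 0.2266])), (0.54, array([139.4, 204.4]), array([0.5351, 0.4093])), (0.32, array([179. , 241.2]), array([0.416, 0.264]))]
side black_plunger_top [(0.54, array([282.8, 336.1]), array([0.3133, 0.2246])), (0.5, array([211. , 246.4]), array([0.627 , 0.1171])), (0.44, array([150.7, 346.7]), array([0.5307, 0.4099])), (0.21, array([267.3, 296.3]), array([0.404 , 0.1595]))]
ee [0.624  0.115  0.1053] to [0.626 0.115 0.055] tool [0.009 0.002 0.252] f [0.3 0.7 0. ]
```

View pics/w2.png

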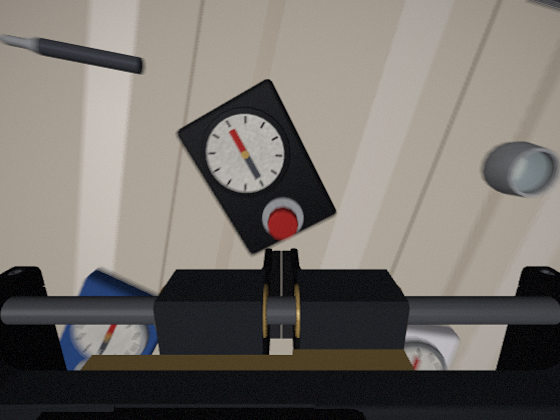

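The fingers are lined up with the black compass's plunger at (283,223). I'll go down to just above it, then press in small steps.

Emit:
play_rows(motion=[[0.015,-0.008,0.1,0,0,0,0],[0.015,-0.008,0.2,0,0,0,0],[0.015,-0.008,0.26,0,0,0,0],[0.015,-0.008,0.26,0,0,0,0],[0.015,-0.008,0.26,0,0,0,0]])

```text
time: 4.72
ee_pos: [0.6252, 0.1177, 0.0507]
eef_rot: [0.993, 0.121, 0.0, -0.0]
ft_force: [-0.5, -0.1, -0.9]
width: 0.0006
```

Emit:
play_rows(motion=[[0,0,0.02,0,0,0,0],[0,0,0.03,0,0,0,0],[0,0,0.04,0,0,0,0],[0,0,0.05,0,0,0,0],[0,0,0.05,0,0,0,0]])

```text
time: 5.35
ee_pos: [0.625, 0.1175, 0.0403]
eef_rot: [0.993, 0.121, 0.0, 0.0]
ft_force: [-0.5, -1.0, 1.6]
width: 0.0005
```

Emit:
play_rows(motion=[[0,0,0.01,0,0,0,0],[0,0,0.02,0,0,0,0],[0,0,0.03,0,0,0,0],[0,0,0.04,0,0,0,0],[0,0,0.04,0,0,0,0]])

```text
time: 5.98
ee_pos: [0.625, 0.1175, 0.0321]
eef_rot: [0.993, 0.121, 0.0, -0.0]
ft_force: [0.1, -0.1, 2.8]
width: 0.0007
```

Emit:
play_rows(motion=[[0,0,0,0,0,0,0],[0,0,0,0,0,0,0]])

```text
time: 6.22
ee_pos: [0.625, 0.1175, 0.0323]
eef_rot: [0.993, 0.121, 0.0, 0.0]
ft_force: [0.9, -0.1, 2.0]
width: 0.0005
```

Emit:
play_rows(motion=[[0,0,0.0075,0,0,0,0],[0,0,0.0075,0,0,0,0],[0,0,0.0075,0,0,0,0]])

```text
time: 6.6
ee_pos: [0.625, 0.1175, 0.0308]
eef_rot: [0.993, 0.121, 0.0, 0.0]
ft_force: [0.4, -0.7, 1.5]
width: 0.0005
```

Emit:
play_rows(motion=[[0,0,-0.05,0,0,0,0],[0,0,-0.15,0,0,0,0],[0,0,-0.4,0,0,0,0],[0,0,-0.6,0,0,0,0],[0,0,-0.6,0,0,0,0]])

```text
time: 7.22
ee_pos: [0.6268, 0.1185, 0.1559]
eef_rot: [0.993, 0.121, 0.003, -0.0]
ft_force: [0.6, -0.6, -0.7]
width: 0.0006
```

Run:
```python
from h import *
for n,p in look("black_plunger_top",("wrist","side")):
    save(p,n+"3.png"); 
    for z in (.042,.034): print(proj(p,[.6265,.117,z]))
    im=p["image"] if n=="wrist" else None
    if n=="wrist": a=p["image"][:250,150:450]
    else: b=p["image"][200:300,150:270]
cv2.imwrite("pics/c3.png",np.vstack([cv2.resize(a,(600,400)),cv2.resize(b,(600,200) if 0 else (240,200),interpolation=cv2.INTER_CUBIC) if 0 else np.pad(cv2.resize(b,(240,200)),((0,0),(0,360),(0,0)))])[:,:,::-1])
for n,p in look("blue_plunger_top",("wrist","side")):pass
togo([.423,.263,.1])
```

```text
wrist black_plunger_top [(0.8, array([281.1, 207.9]), array([0.6286, 0.1199])), (0.65, array([109.2,  69.7]), array([0.709 , 0.2844]))]
[283.59692586 210.68745691]
[283.52598446 208.24424714]
side black_plunger_top [(0.66, array([199.6, 258.9]), array([0.6206, 0.168 ])), (0.61, array([208. , 248.6]), array([0.628 , 0.1279])), (0.44, array([152. , 346.9]), array([0.528 , 0.4086]))]
[211.16348877 246.45527961]
[211.47392721 248.45061907]
wrist blue_plunger_top [(0.81, array([106.6, 352.6]), array([0.4256, 0.2609]))]
side blue_plunger_top [(0.49, array([236.3, 323. ]), array([0.418, 0.259]))]
ee [0.6246 0.1174 0.15  ] to [0.423 0.263 0.1  ] tool [-0.804 -0.948  0.251] f [-0.4 -0.1 -0.7]
```

View pics/c3.png

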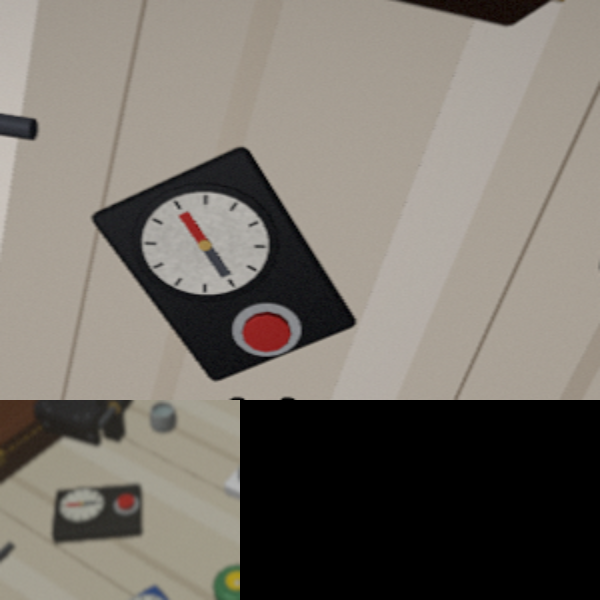

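The black compass's plunger (crop px 266,332) now sits low in its collar, so it is in, and the compass has not moved. Next is blue, with its plunger at about (0.424, 0.262).

Emit:
play_rows(motion=[[-0.2,-0.23,0,0,0,0,0],[-0.4,-0.47,0,0,0,0,0],[-0.6,-0.7,0,0,0,0,0],[-0.8,-0.94,0.1,0,0,0,0],[-0.8,-0.94,0.25,0,0,0,0]])

```text
time: 8.25
ee_pos: [0.4217, 0.265, 0.1013]
eef_rot: [0.992, 0.124, 0.001, -0.0]
ft_force: [2.1, -1.0, -0.4]
width: 0.0003
```

Run:
```python
from h import *
for n,p in look("blue_plunger_top",("wrist","side","top")):
    if n=="wrist": save(p,"w4.png")
togo([.424,.262,.05])
```

```text
wrist blue_plunger_top [(0.68, array([287.5, 229.7]), array([0.4233, 0.2614]))]
side blue_plunger_top [(0.68, array([233.6, 324.3]), array([0.4208, 0.2651]))]
top blue_plunger_top []
ee [0.4257 0.2617 0.1017] to [0.424 0.262 0.05 ] tool [-0.008 -0.003  0.259] f [-0.2 -0.  -0.1]
```

View pics/w4.png

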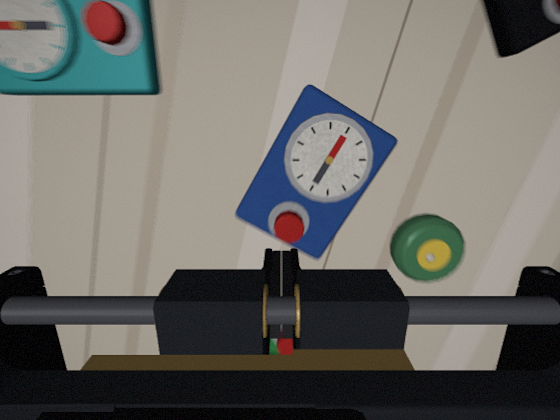

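Blue's plunger is at (289,226), with the fingers in line at column 282. Press.

Emit:
play_rows(motion=[[-0.008,0.006,0.1,0,0,0,0],[-0.008,0.006,0.2,0,0,0,0],[-0.008,0.006,0.26,0,0,0,0],[-0.008,0.006,0.26,0,0,0,0],[-0.008,0.006,0.26,0,0,0,0]])

```text
time: 9.18
ee_pos: [0.4236, 0.2605, 0.0492]
eef_rot: [0.993, 0.121, 0.0, -0.0]
ft_force: [0.4, 0.1, -0.5]
width: 0.0003
```

Emit:
play_rows(motion=[[0,0,0.02,0,0,0,0],[0,0,0.03,0,0,0,0],[0,0,0.04,0,0,0,0],[0,0,0.05,0,0,0,0],[0,0,0.05,0,0,0,0]])

```text
time: 9.8
ee_pos: [0.4234, 0.2602, 0.0387]
eef_rot: [0.993, 0.121, 0.0, 0.0]
ft_force: [0.4, -0.8, 1.1]
width: 0.0007
```

Emit:
play_rows(motion=[[0,0,0.01,0,0,0,0],[0,0,0.02,0,0,0,0],[0,0,0.03,0,0,0,0],[0,0,0.04,0,0,0,0],[0,0,0.04,0,0,0,0]])

```text
time: 10.42
ee_pos: [0.4234, 0.2602, 0.0307]
eef_rot: [0.993, 0.121, 0.0, -0.0]
ft_force: [1.1, -0.8, 2.7]
width: 0.0002
```

Emit:
play_rows(motion=[[0,0,0,0,0,0,0],[0,0,0,0,0,0,0]])

```text
time: 10.68
ee_pos: [0.4234, 0.2602, 0.0308]
eef_rot: [0.993, 0.121, 0.0, 0.0]
ft_force: [1.3, -0.8, 2.4]
width: 0.0006
```

Emit:
play_rows(motion=[[0,0,-0.05,0,0,0,0],[0,0,-0.15,0,0,0,0],[0,0,-0.4,0,0,0,0],[0,0,-0.65,0,0,0,0],[0,0,-0.65,0,0,0,0]])

```text
time: 11.3
ee_pos: [0.425, 0.2618, 0.1654]
eef_rot: [0.993, 0.121, 0.004, -0.001]
ft_force: [-0.4, 1.1, -0.2]
width: 0.0004
```

Run:
```python
from h import *
for n,p in look("blue_plunger_top",("wrist",)):
    save(p,"w5.png",(100,0,500,300),1.5)
for n,p in look("record_key_top",("wrist","side","top")):pass
togo([.587,-.289,.15])
```

```text
wrist blue_plunger_top [(0.71, array([283.1, 204.5]), array([0.4278, 0.2616]))]
wrist record_key_top []
side record_key_top [(0.63, array([227.4, 318.1]), array([0.4316, 0.2712])), (0.54, array([303.3, 170.8]), array([ 0.5963, -0.3042]))]
top record_key_top [(0.71, array([217.3, 243.1]), array([0.4124, 0.1331]))]
ee [0.4228 0.26   0.16  ] to [ 0.587 -0.289  0.15 ] tool [0.139 2.862 0.05 ] f [ 0.4 -0.1 -0.7]
```

View pics/w5.png

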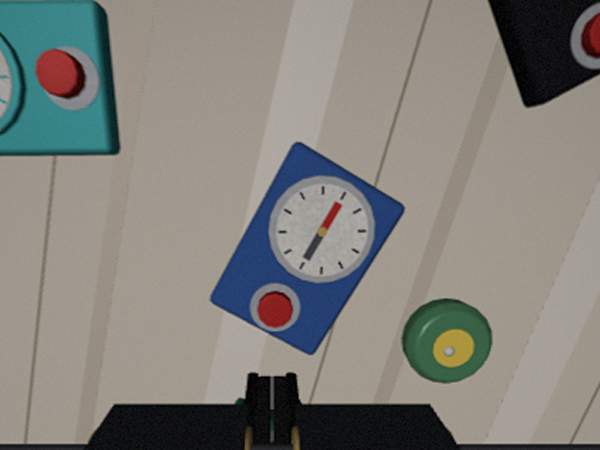

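Blue's plunger (crop px 275,310) is in, and the compass is where it was. Next is the recorder key.

Emit:
play_rows(motion=[[0.02,0.25,0,0,0,0,0],[0.04,0.5,0,0,0,0,0],[0.06,0.75,0,0,0,0,0],[0.08,1,0,0,0,0,0]])

```text
time: 12.2
ee_pos: [0.4869, 0.0683, 0.1605]
eef_rot: [0.993, 0.121, -0.0, 0.0]
ft_force: [0.3, 0.2, 0.6]
width: 0.0003
```

Emit:
play_rows(motion=[[0.02,0.25,0,0,0,0,0],[0.03,0.5,0,0,0,0,0],[0.04,0.75,0,0,0,0,0],[0.05,1,0,0,0,0,0]])

```text
time: 12.7
ee_pos: [0.5444, -0.1234, 0.1602]
eef_rot: [0.993, 0.121, -0.0, -0.0]
ft_force: [1.4, -0.4, 0.3]
width: 0.0008
```

Emit:
play_rows(motion=[[0,0.25,0,0,0,0,0],[0,0.5,0,0,0,0,0],[0,0.75,0,0,0,0,0],[0,0.86,0,0,0,0,0],[0,0.86,0,0,0,0,0]])

```text
time: 13.32
ee_pos: [0.585, -0.2905, 0.1595]
eef_rot: [0.993, 0.119, -0.001, -0.0]
ft_force: [-0.3, 0.3, -0.0]
width: 0.0003
```

Run:
```python
from h import *
for n,p in look("record_key_top"):
    if n=="wrist": save(p,"w6.png")
togo([.587,-.289,.075])
```

```text
wrist record_key_top [(0.76, array([283.5, 201.4]), array([ 0.5977, -0.2883]))]
top record_key_top []
side record_key_top [(0.64, array([301.1, 171.7]), array([ 0.5994, -0.2955])), (0.63, array([286. , 242.9]), array([0.4556, 0.0047]))]
ee [ 0.5857 -0.2876  0.161 ] to [ 0.587 -0.289  0.075] tool [0.005 0.008 0.43 ] f [-0.6 -0.2  0.8]
```

View pics/w6.png

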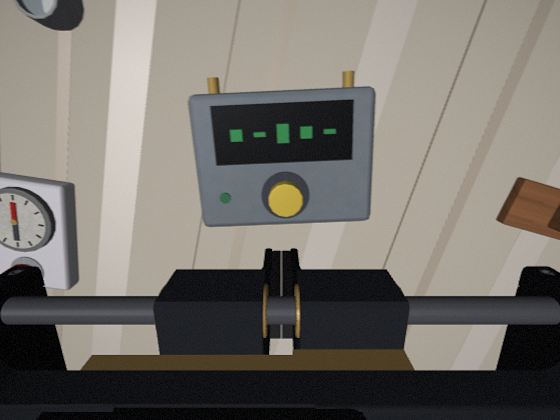

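The key is at (285,199). The wrist and side views agree on (0.598, -0.290). Shift forward and go down.

Emit:
play_rows(motion=[[0.05,0.02,0.15,0,0,0,0],[0.05,0.02,0.3,0,0,0,0],[0.05,0.02,0.43,0,0,0,0],[0.05,0.02,0.43,0,0,0,0],[0.05,0.02,0.43,0,0,0,0]])

```text
time: 14.25
ee_pos: [0.5969, -0.2903, 0.0762]
eef_rot: [0.993, 0.121, 0.001, 0.0]
ft_force: [0.4, -0.1, 0.1]
width: 0.0006
```

Emit:
play_rows(motion=[[0,0,0.02,0,0,0,0],[0,0,0.04,0,0,0,0],[0,0,0.05,0,0,0,0],[0,0,0.06,0,0,0,0],[0,0,0.06,0,0,0,0]])

```text
time: 14.88
ee_pos: [0.5962, -0.2905, 0.0628]
eef_rot: [0.993, 0.121, -0.0, 0.0]
ft_force: [-0.9, -0.7, 1.6]
width: 0.0005
```

Emit:
play_rows(motion=[[0,0,0.01,0,0,0,0],[0,0,0.02,0,0,0,0],[0,0,0.03,0,0,0,0],[0,0,0.042,0,0,0,0],[0,0,0.042,0,0,0,0]])

```text
time: 15.5
ee_pos: [0.5962, -0.2905, 0.0542]
eef_rot: [0.993, 0.121, 0.0, 0.0]
ft_force: [-0.4, -0.4, 1.5]
width: 0.0005
```

Emit:
play_rows(motion=[[0,0,0,0,0,0,0],[0,0,0,0,0,0,0]])

```text
time: 15.75
ee_pos: [0.5963, -0.2905, 0.0545]
eef_rot: [0.993, 0.121, 0.0, 0.0]
ft_force: [0.0, -0.1, 0.8]
width: 0.0006
```

Emit:
play_rows(motion=[[0,0,-0.05,0,0,0,0],[0,0,-0.15,0,0,0,0],[0,0,-0.35,0,0,0,0],[0,0,-0.55,0,0,0,0],[0,0,-0.55,0,0,0,0]])

```text
time: 16.38
ee_pos: [0.5983, -0.2908, 0.1699]
eef_rot: [0.993, 0.121, 0.003, 0.002]
ft_force: [-0.4, -0.3, -0.5]
width: 0.0006
```

Run:
```python
from h import *
p=eyes.camera("wrist"); save(p,"w7.png",(160,50,420,250),2)
p=eyes.camera("side"); save(p,"s7.png",(80,130,380,400),2.2)
for l in("black_compass","blue_compass","white_compass"):
    print(l,[(round(float(d["p"]),2),np.round(ray(p,d["xy"],0)[:2],3)) for d in eyes.landmark_of(p,l)[:3]])
togo([.6,-.29,.16])
```

```text
black_compass [(0.97, array([0.645, 0.15 ])), (0.94, array([0.512, 0.444])), (0.79, array([0.272, 0.236]))]
blue_compass [(0.77, array([0.46 , 0.251])), (0.72, array([0.708, 0.311]))]
white_compass [(0.67, array([ 0.476, -0.05 ]))]
ee [ 0.5956 -0.2903  0.1636] to [ 0.6  -0.29  0.16] tool [0.022 0.004 0.018] f [-1.5 -1.  -0.4]
```

View pics/w7.png

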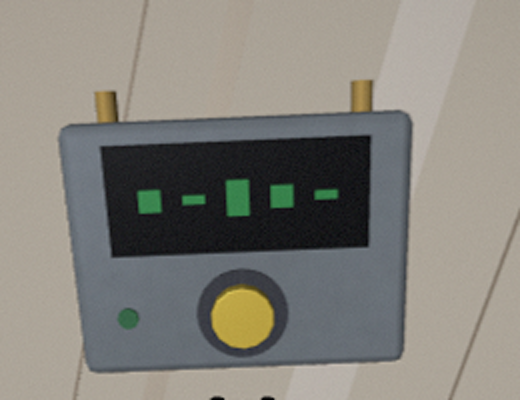

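View pics/s7.png

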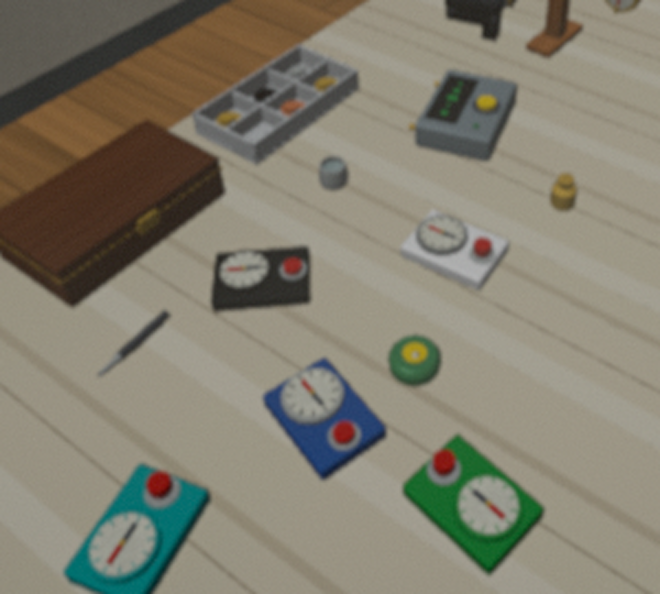

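The key (crop px 242,316) is down in its collar. Finger depth puts its travel at about 8 to 9 mm. The compasses are where they were, and the white plunger is still standing up. The arm is clear, so I'm handing in.

```bash
python3 -c "
from h import *
print(job.close_job())"
```

```text
the job is handed in; nothing more can be done
None
```

I pressed the black compass's plunger, then the blue one's, and last the recorder's yellow key, using closed fingertips. I handed the job in at about 16.5 s with the arm lifted clear.

- **Depth and force:** from the finger heights (about 31, 31 and 54 mm), I estimate each went in about 8–9 mm. I did not measure the travel directly. The highest force reading was about 2.8 N.
- **Last pictures:** black, blue and the key all sit low in their collars. The white plunger still stands up, and the loose things look unmoved. The compass positions agree with the start within about 1 cm, which is the detector's scatter.
- **Not confirmed:** the force on the key read only 0.8–1.5 N at the end, against the 2.5 N expected. The sensor noise is about 1 N, so I relied on the finger depth and the picture there. The hanging compass was mostly out of the last pictures, but the arm passed well clear of it.
- **Disagreement:** the first top view put the key about 1 cm off in x, so I used the position the wrist and side views agreed on.

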